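Pump face wash onto the face brush

ROBOT

A 7-joint arm with a two-finger parallel gripper is mounted at the origin on the work surface. World frame = base frame: x ahead of the robot, y to its left, z up, the work surface at z = 0. Lengths are in m, angles in rad, forces in N, time in s.
With the tool pointing down it reaches from about 0.425 to 1.025 m from the base axis. Payload 9.4 kg.
Tool frame: the origin (TCP) lies between the finger pads; the fingertips stand 22 mm ahead of it and the grasp point (between the pads) lies 3 mm ahead of it (bot.tcp_to_tips is the distance from the TCP to the fingertips, in m); z points along the fingers, y is the line along which they close (so a half turn about z gives the same grasp; the last joint's range is limited). The gripper opens to 85 mm and grips with 20 to 120 N. Pads are 22 mm wide; open, the fingers measure 114 mm over their backs; the gripper's body (76 mm by 85 mm) begins 54 mm behind the grasp point. The pads swing forward as they close: fully open they stand 13 mm farther back than shut.
Start: joints at [-0.077, 0.599, -0.003, 1.599, 0.002, 0.943, -0.08], TCP at [0.725, -0, 0.253] pointing down, gripper open.
Joint ranges: [-2.57, 2.57], [-0.35, 1.97], [-1.29, 1.29], [0.11, 2.56], [-1.05, 4.19], [0.11, 1.86], [-2.63, 2.63]. Speed limits (rad/s): [2.22, 2.22, 3.01, 3.01, 3.14, 3.14, 3.14].

INTERFACE

Orientations are given as [roll, pitch, yaw] about the fixed x, y, z axes, in that order (R = Rz(yaw) Ry(pitch) Rx(roll)).
In Python, from cell import bot, snapshot, camera_params gives the robot as it stands.
- The arm moves only by the tool apply_moves, never from a script. Its argument "commands" is a list of rows, each a list of 7 numbers: the closure, from 0 (fully open) to 1 (shut), then the shift along the tool's x, y, z normalised to -1 to 1, where 1 is 0.25 m, then the turn, a rotation vector about the tool's x, y, z normalised to -1 to 1, where 1 is pi/2 rad. In form: [[grip, x, y, z, wx, wy, wz], ...]. A call has 1 to 10 rows; each row is the pose to reach, as a shift and turn from the pose commanded when the call began, along the tool's axes at that moment; what a row does not reach only later rows make up. A row lasts 1/10 s, in which the tool goes at most 50 mm and 8.59 degrees, less where a joint would pass 70% of its speed; a pose out of reach is approached as far as the arm can. A call with a number of a shift or a turn outside -1 to 1 is refused whole. A call with a gripper value outside its range is refused whole. The fingers move at their own pace and stop on an object; "force" is the grip in N (left out, the last holds). Time passes only in rows, so rows that repeat a pose let the fingers close. It gives the time, the measured TCP pose, the force, the opening and the grip force at its end, in the units of the state.
- bot.sense(): the state, without advancing time (a new reading comes with each control period).
- snapshot(name): name is "scene" or "side" or "wrist"; returns the picture (420x560x3 uint8, red, green, blue); there is no depth.
- camera_params(name): a dict with "fx", "fy", "cx", "cy" (pixels), "position" and "rotation" of the camera in the world; the wrist camera has in their place "mount" (4x4, takes a point from camera to tool coordinates, whose origin is the TCP and whose axes are the flange's). Camera axes: x right, y down, z forward; pixel columns grow to the right and rows downward; lengths in m; the calibration is good to about 2 mm. The wrist camera is an equidistant fisheye: a pixel r from the principal point sees the ray r / f radians off the axis. A picture is of the moment at which its call begins: read the wrist's pose just before it. camera_params takes no time and is no camera call.
- bot.sign_off(): hands the job in; it is judged then, once.
The state is a dict: "time_s": time; "joints": joint angles; "qd": joint speeds; "joint_torque": joint torques, N m; "tcp_pos": TCP position; "orientation": TCP orientation; "contact_force": force on the tool from outside, world axes, zero at the start; "ft_torque": the same for the moment, N m; "gripper_width": finger opening in m; "grasp_force": force on a finger pad.
Only numpy, scipy, OpenCV 4.12 (cv2) and the standard library are available. Lean on these libraries where they do the work, as an engineer would, in place of code of your own. Each camera call takes 0.05 s, during which the arm holds its last target. There are 200 camera calls.

TASK

Lay the coral face brush flat on the counter, bristles up, with its round head directly under the spout of the face-wash dispenser, and let go of it. Then press the dispenser's white pump head all the way down to its stop and let it spring back up, leaving the brush in place. Do not work the pump before the brush is under the spout, and leave the other toiletries where they are.

Things in the scene. Friction and masses are not known exactly. Their poses are not given: they have to be found in the camera images.
- pump: Dark blue face-wash dispenser screwed to the counter: steel base disc 72 mm wide, bottle 62 mm wide, collar top at 128 mm. Origin on its upright axis at counter level; the spout points along its -x. White pump head: disc 44 mm across, flat top 170 mm up; its spout, a bar 13 mm thick, reaches 80 mm from the axis, lowest point 144 mm up.
- pump_head (a joint): Travel of the pump head in m: 0 up, 0.015 fully down at its stop; grows downward. A spring pushes it back up (about 2 N at the top, 5 N at the stop).
- pump_top (a point): Centre of the flat top of the pump head, 170 mm above the counter when up; moves down with the head. Push here, straight down.
- spout (a point): Outlet at the tip of the spout, on its underside, 145 mm above the counter when up, 80 mm from the pump's axis; moves down with the head.
- brush: Coral hard-silicone face brush, 90 g, 168 mm long, lying bristles up. Handle 20 mm wide, 16 mm high from x = -63 mm to the head; round head 60 mm across, 18 mm high, centred at x = +75 mm, bristle nubs up to 25 mm. Origin on the underside beneath the handle, where to grip it; x points to the head, z out of the bristled side.
- brush_head (a point): Centre of the brush head's top face at the foot of the bristles, 18 mm above the underside and 75 mm along x from the brush's origin.
- tumbler: Bystander: stainless steel tumbler, 72 mm across, 85 mm high, upright. Origin at the centre of its underside.
- vial: Bystander: green glass vial with cork top, 34 mm across, 88 mm high, upright. Origin at the centre of its underside.
- clip: Bystander: black plastic hair clip, 85 by 30 mm, 18 mm high, long along its x. Origin at the centre of its underside.
- jar: Bystander: white cream jar with metal lid, 68 mm across, 55 mm high. Origin at the centre of its underside.
- rack: Bystander, fixed: clear acrylic rack 70 by 170 mm (long along its y) holding three toothbrushes in red, white and teal, 185 mm high. Origin at the centre of its underside.
There are look-alikes about, which are no part of the job. Of the things that look like the brush, take the one that is nearest to the robot's base at the start. What is shaped like the pump but yellow is not meant.

How it is judged:
By the outcome, as a careful person would: the job done as asked, in the order asked, and still so for the second after the job is handed in, with the robot touching nothing.
It also fails if it takes over 51 s, if anything falls off the work surface, if the arm or the gripper's body presses on something with over 40 N, if the wrist force passes 120 N, or if a joint passes its speed limit or range.

## Working session

There is one attempt and no reset: what is moved stays moved. The work goes in short steps, Python scripts to look and compute and a tool call to move; the robot and the scene stay as the last step left them, time stands still between calls to the robot, and variables do not carry over. Pictures are saved under pics/ and viewed, at most 13 in all, crops included, and the job is handed in when it is done.

Besides the shell and the picture viewer there is one more tool, called after ">>>" as name([rows], argument=value, ...), one row to a line, values as JSON. apply_moves: Moves the arm, as the interface text tells. Scaled input: -1 to 1 covers 0.25 m each way for a shift and pi/2 rad each way for a turn. Its arguments: {"type":"object","properties":{"commands":{"type":"array"},"force":{"type":"number"}},"required":["commands"]}

```bash
mkdir -p pics; python3 - <<'E'
from cell import bot,snapshot,camera_params
import cv2
for n in("scene","side"):
    cv2.imwrite(f"pics/{n}0.png",cv2.resize(snapshot(n)[:,:,::-1],(800,600),interpolation=cv2.INTER_CUBIC)); print(camera_params(n))
print(camera_params("wrist"));print(bot.sense())
E
```

```text
{'fx': 523.902216928427, 'fy': 523.902216928427, 'cx': 276.1390738489656, 'cy': 203.05341743435548, 'position': array([ 1.34647031, -1.13887274,  0.97159708]), 'rotation': array([-2.14353133e+00,  1.77996079e-03,  6.15871639e-01])}
{'fx': 513.4463670413878, 'fy': 513.4463670413878, 'cx': 280.2595164422291, 'cy': 202.41784997508898, 'position': array([0.22635973, 1.12175494, 1.07844856]), 'rotation': array([-2.21707406, -0.01039269, -2.82854384])}
{'fx': 325.19226210127806, 'fy': 325.19226210127806, 'cx': 276.1496133111062, 'cy': 213.80336619344396, 'mount': array([[-1.11761110e-03, -9.54836868e-01, -2.97128433e-01,
         7.60001841e-02],
       [ 9.99998357e-01, -6.42968506e-04, -1.69515661e-03,
         4.00109790e-04],
       [ 1.42755380e-03, -2.97129839e-01,  9.54836018e-01,
        -1.20255548e-01],
       [ 0.00000000e+00,  0.00000000e+00,  0.00000000e+00,
         1.00000000e+00]])}
{'time_s': 0.1, 'joints': array([-0.07669869,  0.60005334, -0.00255031,  1.59999557,  0.00180149,
        0.94289977, -0.07980907]), 'qd': array([-1.30494888e-03, -3.31103620e-03, -5.27991041e-04, -1.16992873e-04,
        1.36619901e-04, -3.75931163e-05, -1.15893735e-04]), 'joint_torque': array([ 5.48369339e-03, -7.77996039e+01,  1.57005854e+00, -2.58627266e+01,
        1.26505349e-02,  5.64093614e-03,  1.40001674e-05]), 'tcp_pos': array([ 7.24639860e-01, -4.45722197e-06,  2.52516645e-01]), 'orientation': array([-3.14024450e+00,  1.24201413e-04,  1.57085105e+00]), 'contact_force': array([-0.28477394, -1.15767127,  0.50635287]), 'ft_torque': array([-0.03118286,  0.04685748,  0.00284659]), 'grasp_force': 0.0, 'gripper_width': 0.0854313304939687}
```

View pics/scene0.png

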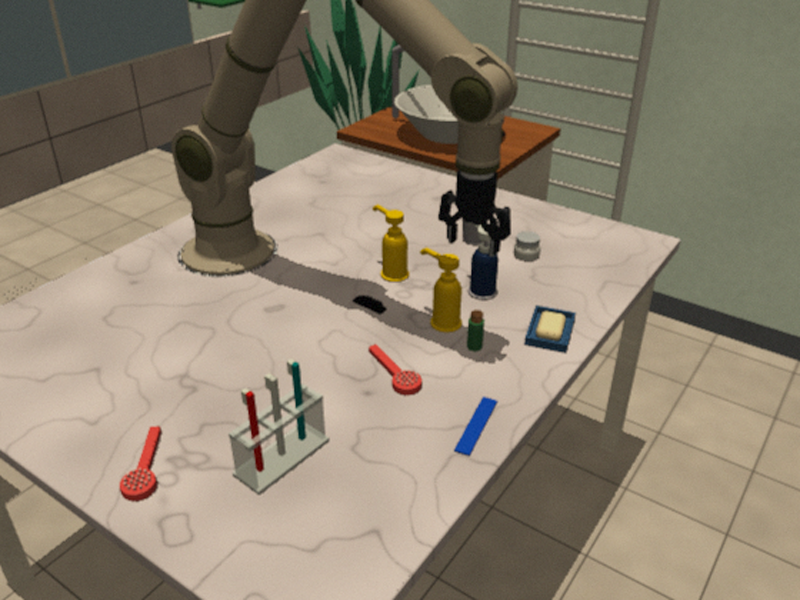

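View pics/side0.png

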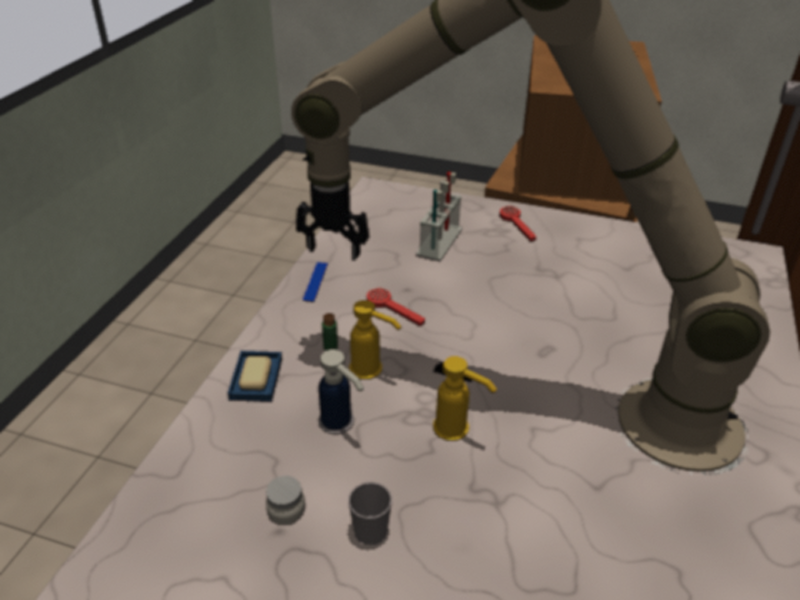

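The scene view shows two brushes: A with head (407,382) and tail (373,348), B with head (139,484) and tail (155,430). The blue pump is at (483,285) in the scene view. In the side view its base is at (336,420) and its spout tip at (359,387). Yellow look-alikes stand nearby.

```bash
cat > h.py <<'E'
from cell import bot,snapshot,camera_params
import numpy as np,cv2
from scipy.spatial.transform import Rotation as R
def cam(n):
    p=camera_params(n); return p,R.from_euler('xyz',p['rotation']).as_matrix(),p['position']
def ground(n,u,v,z=0,s=800/560):   # pixel in enlarged picture -> world at height z
    p,M,c=cam(n); d=M@[(u/s-p['cx'])/p['fx'],(v/s-p['cy'])/p['fy'],1]
    return c+d*(z-c[2])/d[2]
def proj(n,X,s=800/560):
    p,M,c=cam(n); q=M.T@(np.array(X)-c); return s*(p['fx']*q[0]/q[2]+p['cx']),s*(p['fy']*q[1]/q[2]+p['cy'])
E
python3 - <<'E'
from h import *
np.set_printoptions(precision=3,suppress=True)
print(proj('scene',[0,0,0]),proj('side',[0,0,0]))
for k,n,u,v,z in [('Ahead','scene',407,381,.018),('Atail','scene',372,347,.012),('Ahead','side',380,299,.018),('Atail','side',424,321,.012),('Bhead','scene',139,484,.018),('Btail','scene',155,430,.012),('Bhead','side',511,214,.018),('Btail','side',533,238,.012),
 ('pbase','side',336,420,0),('pbase','scene',483,291,0),('ptop','side',332,357,.17),('spout','side',359,387,.145),('tumbler','side',370,489,.085),('jar','side',285,487,.055),('vial','scene',475,345,0),('vial','side',330,319,.088),('ybase','scene',447,323,0),('ytop','side',365,308,.17),('yspout','side',399,326,.145),('ytop2','side',457,365,.17),('yspout2','side',494,388,.145),('clip','scene',369,303,.01),('rack','scene',280,455,0),
]: print(k,n,ground(n,u,v,z))
for n,(x,y,w,h) in {'scene':(230,130,170,150),'side':(190,190,170,160)}.items():
    cv2.imwrite(f'pics/{n}_c.png',cv2.resize(snapshot(n)[y:y+h,x:x+w,::-1],None,fx=3.7,fy=3.7,interpolation=cv2.INTER_CUBIC))
E
```

```text
(np.float64(226.84082466301115), np.float64(248.835243434351)) (np.float64(678.5143573265648), np.float64(423.20306496620117))
Ahead scene [ 0.703 -0.189  0.018]
Atail scene [ 0.575 -0.134  0.012]
Ahead side [ 0.682 -0.167  0.018]
Atail side [ 0.563 -0.129  0.012]
Bhead scene [ 0.487 -0.67   0.018]
Btail scene [ 0.4   -0.565  0.012]
Bhead side [ 0.464 -0.649  0.018]
Btail side [ 0.386 -0.556  0.012]
pbase side [0.644 0.206 0.   ]
pbase scene [0.65  0.208 0.   ]
ptop side [0.643 0.209 0.17 ]
spout side [0.579 0.243 0.145]
tumbler side [0.501 0.403 0.085]
jar side [0.648 0.423 0.055]
vial scene [0.742 0.012 0.   ]
vial side [0.73  0.017 0.088]
ybase scene [ 0.65   0.047 -0.   ]
ytop side [0.636 0.055 0.17 ]
yspout side [0.563 0.058 0.145]
ytop2 side [0.421 0.157 0.17 ]
yspout2 side [0.348 0.168 0.145]
clip scene [ 0.467 -0.001  0.01 ]
rack scene [ 0.621 -0.471  0.   ]
```

View pics/side_c.png

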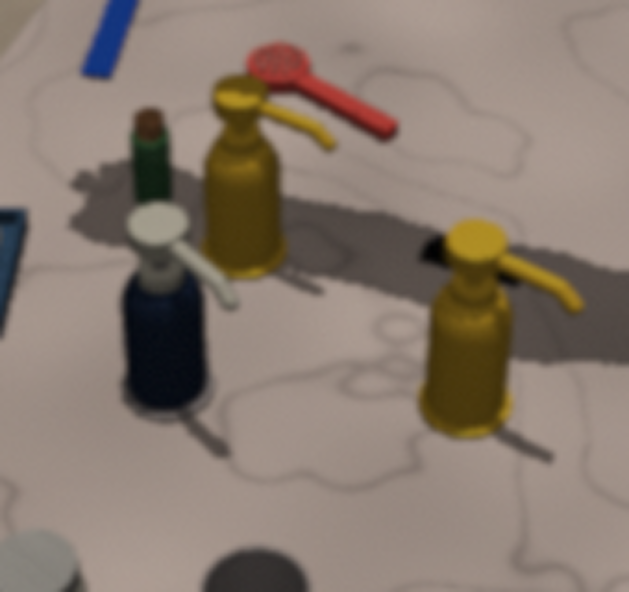

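View pics/scene_c.png

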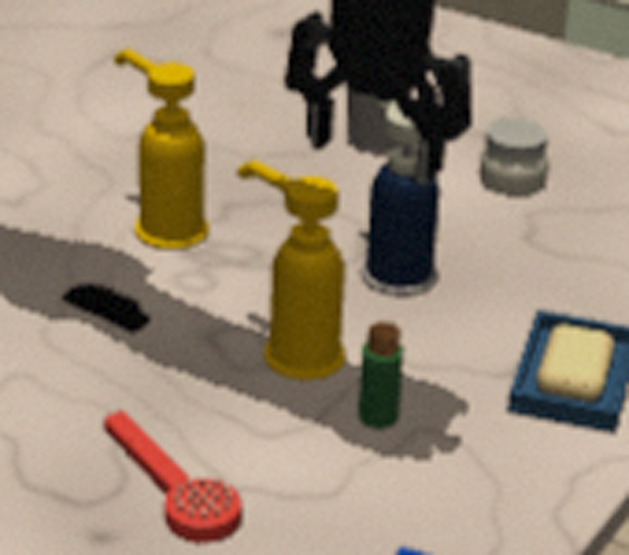

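Brush A is nearest to the base: head ≈ (0.692, -0.178), yaw ≈ -21°, grip point ≈ (0.622, -0.151). The pump axis is at ≈ (0.645, 0.207) with the spout pointing along about 150°. I'll hover over the brush with the tool's x axis toward the tail, so the camera side stays away from the pump later.

>>> apply_moves([
  [0,-0.604,-0.412,0,0,0,-0.767],
  [0,-0.604,-0.412,0,0,0,-0.767],
  [0,-0.604,-0.412,0,0,0,-0.767],
  [0,-0.604,-0.412,0,0,0,-0.767],
  [0,-0.604,-0.412,0,0,0,-0.767],
  [0,-0.604,-0.412,0,0,0,-0.767],
  [0,-0.604,-0.412,0.2,0,0,-0.767],
  [0,-0.604,-0.412,0.2,0,0,-0.767],
  [0,-0.604,-0.412,0.2,0,0,-0.767],
  [0,-0.604,-0.412,0.2,0,0,-0.767],
])

```text
time_s: 1.2
tcp_pos: [0.6224, -0.1512, 0.2036]
orientation: [3.141, 0.001, 2.771]
contact_force: [0.1, -0.4, 1.3]
gripper_width: 0.0852
grasp_force: 0.0
```

```bash
cat >> h.py <<'E'
def wpix(u,v,z,s=800/560,st=None):   # wrist pixel -> world at height z
    st=st or bot.sense(); p=camera_params('wrist'); T=p['mount']
    a=np.array([u/s-p['cx'],v/s-p['cy']])/p['fx']; t=np.hypot(*a)
    d=np.array([*(np.sin(t)*a/max(t,1e-9)),np.cos(t)])
    Rt=R.from_euler('xyz',st['orientation']).as_matrix()
    o=Rt@T[:3,3]+st['tcp_pos']; d=Rt@T[:3,:3]@d
    return o+d*(z-o[2])/d[2]
E
python3 - <<'E'
from h import *
s=bot.sense();print(s['time_s'],s['tcp_pos'],s['orientation'],s['joints'],bot.tcp_to_tips)
cv2.imwrite('pics/w1.png',cv2.resize(snapshot('wrist')[:,:,::-1],(800,600),interpolation=cv2.INTER_CUBIC))
E
```

```text
1.2 [ 0.62237216 -0.15124945  0.20363936] [3.14117119e+00 6.10707331e-04 2.77112531e+00] [ 0.36578325  0.57038132 -0.32526737  1.83372062  0.24842441  0.77655264
  1.11064265] 0.022
```

View pics/w1.png

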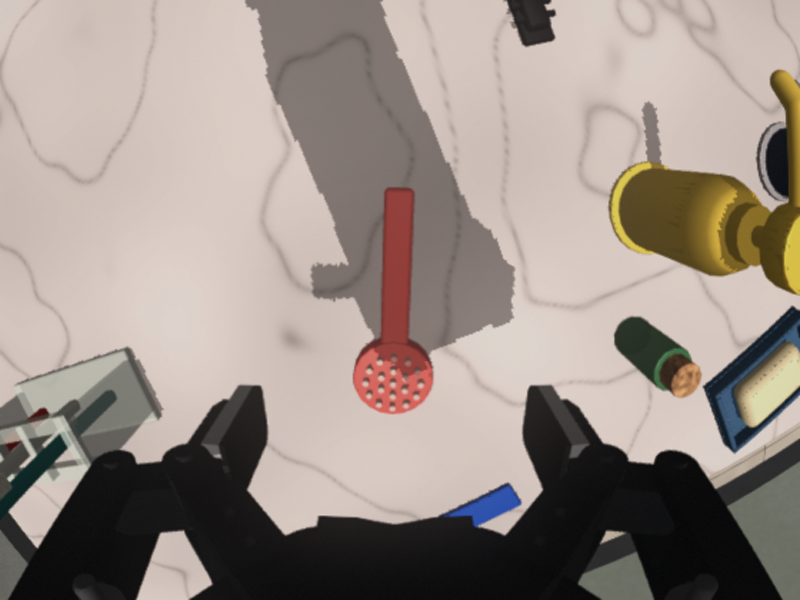

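The wrist picture shows the brush's head centre at (393,376) and its handle tail at (399,190), with clear space on both sides of the handle.

```bash
python3 - <<'E'
from h import *
h=wpix(393,376,.018);t=wpix(399,190,.014);print(h,t)
d=(h-t)[:2];y=np.arctan2(d[1],d[0]);L=np.hypot(*d);o=h[:2]-.075*d/L;print(L,np.degrees(y),o)
s=bot.sense();Rt=R.from_euler('xyz',s['orientation']).as_matrix()
print('shift/.25',Rt.T@(np.array([*o,.026])-s['tcp_pos'])/.25,'dyaw',np.degrees(y)+180-np.degrees(s['orientation'][2]))
# refine spout from side / top
for u,v,z in[(158,224,.17)]: print('ptop',ground('side',190+u/3.7,190+v/3.7,z,1))
for u,v in[(230,303),(237,297),(226,305)]: print('tip',ground('side',190+u/3.7,190+v/3.7,.145,1))
for u,v in[(166,400)]: print('base',ground('side',190+u/3.7,190+v/3.7,0,1))
E
```

```text
[ 0.69072457 -0.17878699  0.018     ] [ 0.56847346 -0.12681008  0.014     ]
0.13284176082326896 -23.033506320418578 [ 0.62170385 -0.14944179]
shift/.25 [0.00639204 0.00497952 0.71205139] dyaw -1.8229779628135532
ptop [0.64160515 0.21128656 0.17      ]
tip [0.57543012 0.24522914 0.145     ]
tip [0.57287629 0.23819133 0.145     ]
tip [0.5773676  0.24792939 0.145     ]
base [0.63941271 0.2210949  0.        ]
```

>>> apply_moves([
  [0,0.006,0.005,0.2,0,0,0.02],
  [0,0.006,0.005,0.4,0,0,0.02],
  [0,0.006,0.005,0.56,0,0,0.02],
  [0,0.006,0.005,0.66,0,0,0.02],
  [0,0.006,0.005,0.71,0,0,0.02],
  [0.3,0.006,0.005,0.71,0,0,0.02],
  [1,0.006,0.005,0.71,0,0,0.02],
  [1,0.006,0.005,0.71,0,0,0.02],
  [1,0.006,0.005,0.71,0,0,0.02],
  [1,0.006,0.005,0.71,0,0,0.02],
], force=40)

```text
time_s: 2.25
tcp_pos: [0.6217, -0.1496, 0.0273]
orientation: [3.141, 0.002, 2.744]
contact_force: [-0.0, -0.5, 4.4]
gripper_width: 0.0189
grasp_force: 39.3
```

>>> apply_moves([
  [1,0,0,-0.1,0,0,0],
  [1,0,0,-0.3,0,0,0],
  [1,0,0,-0.5,0,0,0],
  [1,0,0,-0.7,0,0,0],
  [1,0,0,-0.9,0,0,0],
  [1,0.14,0.15,-0.96,0,0,0],
  [1,0.27,0.29,-0.96,0,0,0],
  [1,0.4,0.43,-0.96,0,0,0],
  [1,0.54,0.58,-0.96,0,0,0],
  [1,0.68,0.73,-0.96,0,0,0],
])

```text
time_s: 3.25
tcp_pos: [0.5347, 0.0837, 0.2665]
orientation: [3.141, 0.001, 2.743]
contact_force: [1.2, -0.1, -0.8]
gripper_width: 0.0188
grasp_force: 39.6
```

>>> apply_moves([
  [1,0.14,0.15,0,0,0,0.02],
  [1,0.27,0.29,0,0,0,0.04],
  [1,0.4,0.43,0,0,0,0.06],
  [1,0.54,0.58,0,0,0,0.08],
  [1,0.68,0.73,0,0,0,0.08],
  [1,0.68,0.73,0,0,0,0.08],
  [1,0.68,0.73,0,0,0,0.08],
])

```text
time_s: 3.95
tcp_pos: [0.4487, 0.3177, 0.2661]
orientation: [3.141, 0.0, 2.622]
contact_force: [-0.4, -0.5, -0.2]
gripper_width: 0.0188
grasp_force: 39.6
```

```bash
python3 - <<'E'
from h import *
s=bot.sense();print(s['time_s'],s['tcp_pos'],s['orientation'],s['joints'],s['gripper_width'],s['grasp_force'])
cv2.imwrite('pics/w2.png',cv2.resize(snapshot('wrist')[:,:,::-1],(800,600),interpolation=cv2.INTER_CUBIC))
E
```

```text
3.95 [0.4487317  0.31765696 0.26611273] [3.14123423e+00 1.01193846e-04 2.62194577e+00] [-0.43076791  0.39862321 -0.3927019   1.97177074  0.20673603  0.80911561
  0.11202406] 0.018835929719066814 39.5922589302063
```

View pics/w2.png

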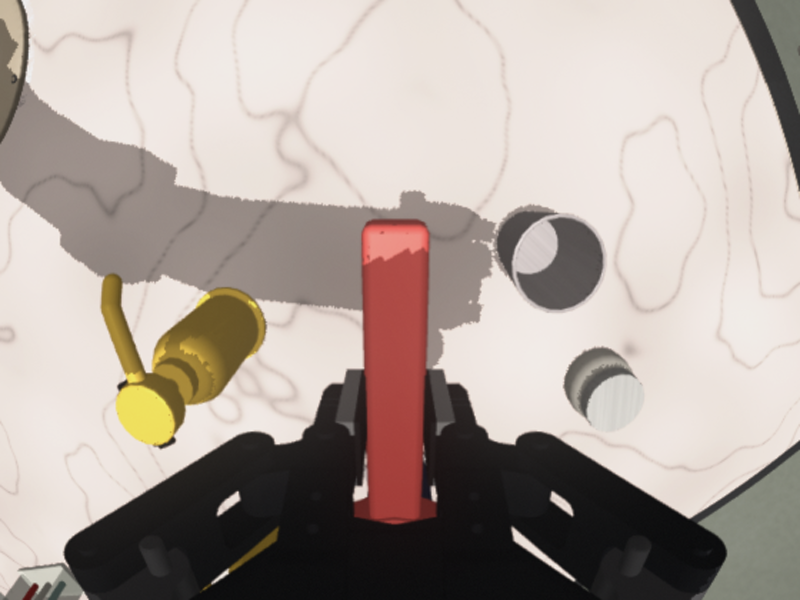

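The wrist view shows the brush held straight between the pads. The tumbler is at (555,260) and the jar at (605,390), both clear. The spout is hidden here, so I'll refine it from the fixed cameras.

```bash
python3 - <<'E'
from h import *
a=snapshot('scene')[130:220,290:370,::-1]; b=snapshot('side')[230:320,205:285,::-1]
cv2.imwrite('pics/c2.png',np.hstack([cv2.resize(i,None,fx=5,fy=5,interpolation=cv2.INTER_CUBIC) for i in(a,b)]))
E
```

```text
(no output)
```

View pics/c2.png

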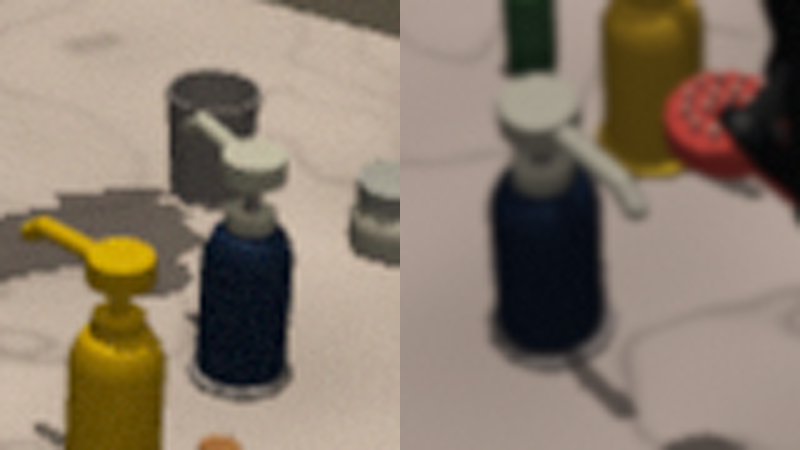

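In the scene half, the blue pump's top centre is at (257,153), its spout tip at (192,122) and its base centre at (240,372). In the side half (x minus 400), the top is at (138,100), the tip at (238,206) and the base at (151,327). I'll fit the pump pose jointly.

```bash
python3 - <<'E'
from h import *
from scipy.optimize import least_squares
O=[('scene',290+257/5,130+153/5,0,.170),('scene',290+192/5,130+122/5,.080,.151),('scene',290+240/5,130+372/5,0,0),
   ('side',205+138/5,230+100/5,0,.170),('side',205+238/5,230+206/5,.080,.149),('side',205+151/5,230+327/5,0,0)]
def f(p):
    return np.concatenate([np.array(proj(n,[p[0]+r*np.cos(p[2]),p[1]+r*np.sin(p[2]),z],1))-[u,v] for n,u,v,r,z in O])
q=least_squares(f,[.645,.207,2.6]);p=q.x
print(p,np.degrees(p[2]),q.fun.reshape(-1,2).round(1)); sp=p[:2]+.08*np.array([np.cos(p[2]),np.sin(p[2])]);print('spout',sp)
s=bot.sense();Rt=R.from_euler('xyz',s['orientation']).as_matrix();y=s['orientation'][2]
o=sp+.075*np.array([np.cos(y),np.sin(y)]);print('origin',o)
for z in(.12,.0275): print(Rt.T@(np.array([*o,z])-s['tcp_pos'])/.25)
print('pump top',Rt.T@(np.array([*p[:2],.2])-s['tcp_pos'])/.25)
E
```

```text
[0.64577681 0.20910447 2.6431461 ] 151.44111617101922 [[-1.1 -1.4]
 [-1.1 -0.2]
 [-0.9 -1.2]
 [-1.1 -0.3]
 [-0.8  0.1]
 [-0.8 -0.9]]
spout [0.57551071 0.24734941]
origin [0.51062643 0.28496629]
[-0.26753277  0.01857271  0.58349122]
[-0.26726438  0.01883331  0.95349103]
pump top [-0.88764851  0.02697144  0.26393497]
```

>>> apply_moves([
  [1,0,0,0.15,0,0,0],
  [1,0,0,0.3,0,0,0],
  [1,0,0,0.46,0,0,0],
  [1,0,0,0.58,0,0,0],
  [1,0,0,0.58,0,0,0],
  [1,-0.09,0.019,0.58,0,0,0],
  [1,-0.18,0.019,0.58,0,0,0],
  [1,-0.267,0.019,0.58,0,0,0],
  [1,-0.267,0.019,0.68,0,0,0],
  [1,-0.267,0.019,0.78,0,0,0],
])

```text
time_s: 5.1
tcp_pos: [0.5127, 0.2858, 0.0728]
orientation: [3.138, 0.003, 2.614]
contact_force: [-0.1, -0.9, -0.9]
gripper_width: 0.0191
grasp_force: 39.6
```

>>> apply_moves([
  [1,0,0,0.08,0,0,0],
  [1,0,0,0.13,0,0,0],
  [1,0,0,0.155,0,0,0],
  [1,0,0,0.168,0,0,0],
  [1,0,0,0.172,0,0,0],
  [1,0,0,0.172,0,0,0],
])

```text
time_s: 5.7
tcp_pos: [0.5102, 0.2873, 0.0284]
orientation: [3.141, 0.0, 2.618]
contact_force: [0.2, -0.5, -1.8]
gripper_width: 0.0186
grasp_force: 39.6
```

```bash
python3 - <<'E'
from h import *
s=bot.sense();print(s['time_s'],s['tcp_pos'],s['orientation'],s['contact_force'])
a=snapshot('scene')[110:210,260:380,::-1]; b=snapshot('side')[220:320,195:315,::-1]
cv2.imwrite('pics/c3.png',np.hstack([cv2.resize(i,None,fx=3.3,fy=3.3,interpolation=cv2.INTER_CUBIC) for i in(a,b)]))
E
```

```text
5.7 [0.51020773 0.28734012 0.02843188] [3.14086445e+00 4.66194516e-04 2.61848164e+00] [ 0.24134762 -0.5360119  -1.78213342]
```

View pics/c3.png

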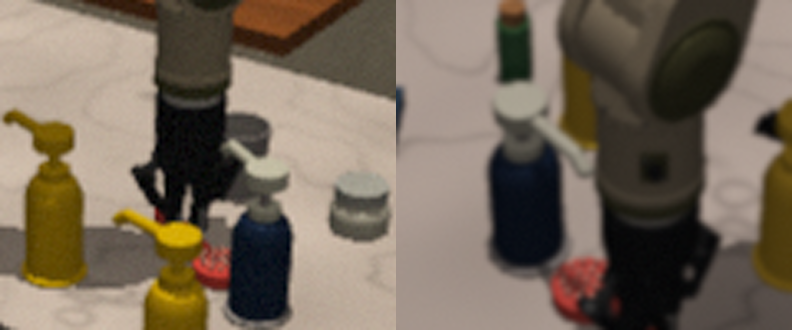

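>>> apply_moves([
  [1,-0.005,-0.009,0.003,0,0,0],
  [1,-0.005,-0.009,0.004,0,0,0],
  [0.5,-0.005,-0.009,0.004,0,0,0],
  [0.5,-0.005,-0.009,0.004,0,0,0],
  [0.5,-0.005,-0.009,0.004,0,0,0],
  [0.5,-0.005,-0.009,0,0,0,0],
  [0.5,-0.005,-0.009,-0.1,0,0,0],
  [0.5,-0.005,-0.009,-0.3,0,0,0],
  [0.5,-0.005,-0.009,-0.5,0,0,0],
  [0.5,-0.005,-0.009,-0.7,0,0,0],
])

```text
time_s: 6.8
tcp_pos: [0.5094, 0.2844, 0.2045]
orientation: [-3.141, -0.001, 2.619]
contact_force: [1.1, 0.2, 0.0]
gripper_width: 0.0426
grasp_force: 0.0
```

>>> apply_moves([
  [1,0,0,-0.16,0,0,0],
  [1,0,0,-0.22,0,0,0],
  [1,0,0,-0.22,0,0,0],
  [1,0,0,-0.22,0,0,0],
])

```text
time_s: 7.2
tcp_pos: [0.5096, 0.2842, 0.2573]
orientation: [-3.141, 0.0, 2.618]
contact_force: [-0.3, -0.5, -0.1]
gripper_width: 0.0
grasp_force: 0.0
```

```bash
python3 - <<'E'
from h import *
s=bot.sense();print(s['time_s'],s['tcp_pos'],s['orientation'],s['gripper_width'])
cv2.imwrite('pics/w3.png',cv2.resize(snapshot('wrist')[:,:,::-1],(400,300),interpolation=cv2.INTER_AREA))
a=snapshot('scene')[110:220,260:380,::-1]; b=snapshot('side')[220:330,195:315,::-1]
c=np.hstack([cv2.resize(i,None,fx=3.3,fy=3.3,interpolation=cv2.INTER_CUBIC) for i in(a,b)])
w=cv2.imread('pics/w3.png')[:230];w=cv2.copyMakeBorder(w,0,0,0,c.shape[1]-400,cv2.BORDER_CONSTANT)
cv2.imwrite('pics/c4.png',np.vstack([c,w]))
E
```

```text
7.2 [0.50961474 0.28423148 0.25734782] [-3.14117968e+00  1.27288155e-04  2.61841764e+00] 9.856981811877157e-06
```

View pics/c4.png

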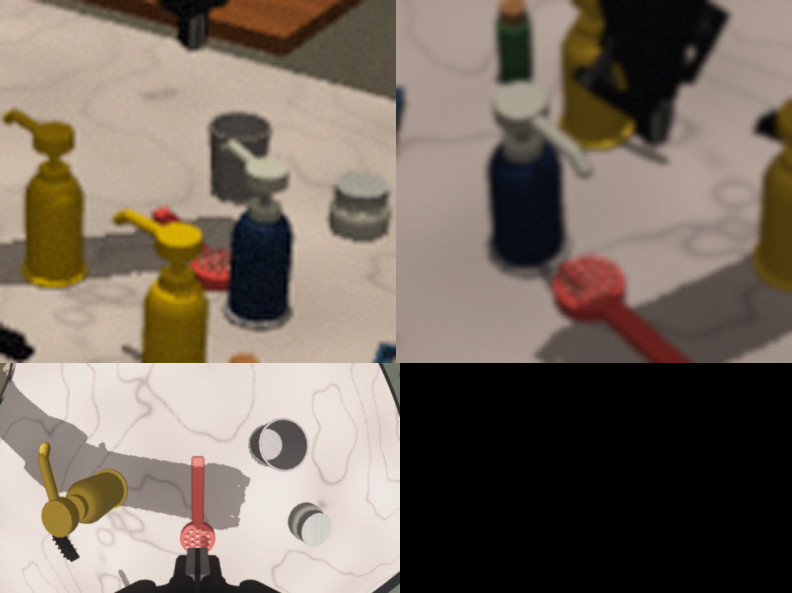

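The brush lies flat with its head under the spout, and the bystanders look unmoved. I'll check the head position numerically and compute the press move.

```bash
python3 - <<'E'
from h import *
print('head side',ground('side',195+192/3.3,220+280/3.3,.018,1)); print('tail,head wrist',wpix(197,94,.014,400/560),wpix(197,174,.018,400/560))
s=bot.sense();Rt=R.from_euler('xyz',s['orientation']).as_matrix()
for z in(.20,.18,.174): print(Rt.T@(np.array([.6455,.209,z])-s['tcp_pos'])/.25)
E
```

```text
head side [0.57636563 0.24300889 0.018     ]
tail,head wrist [0.45810939 0.31269207 0.014     ] [0.57144726 0.24717508 0.018     ]
[-0.62253571  0.01203633  0.22388268]
[-0.62263896  0.0122252   0.30388239]
[-0.62266994  0.01228186  0.3278823 ]
```

>>> apply_moves([
  [1,-0.15,0.012,0,0,0,0],
  [1,-0.3,0.012,0,0,0,0],
  [1,-0.45,0.012,0,0,0,0],
  [1,-0.6,0.012,0,0,0,0],
  [1,-0.622,0.012,0,0,0,0],
  [1,-0.622,0.012,0.08,0,0,0],
  [1,-0.622,0.012,0.16,0,0,0],
  [1,-0.622,0.012,0.2,0,0,0],
  [1,-0.622,0.012,0.2,0,0,0],
])

```text
time_s: 8.25
tcp_pos: [0.6448, 0.2095, 0.2054]
orientation: [-3.138, -0.003, 2.619]
contact_force: [-0.2, 0.5, -0.3]
gripper_width: 0.0001
grasp_force: 0.0
```

```bash
python3 - <<'E'
from h import *
s=bot.sense();print(s['time_s'],s['tcp_pos'],s['contact_force'])
a=snapshot('scene')[110:190,280:380,::-1]; b=snapshot('side')[200:280,195:295,::-1]
cv2.imwrite('pics/c5.png',np.hstack([cv2.resize(i,None,fx=4,fy=4,interpolation=cv2.INTER_CUBIC) for i in(a,b)]))
E
```

```text
8.25 [0.64479964 0.20946103 0.20542025] [-0.24061962  0.46654804 -0.27497965]
```

View pics/c5.png

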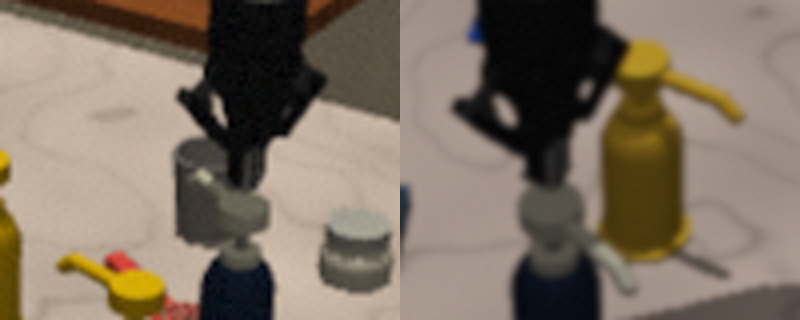

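The closed fingertips are centred above the white pump head in both views. Pressing slowly now.

>>> apply_moves([
  [1,0,0,0.03,0,0,0],
  [1,0,0,0.05,0,0,0],
  [1,0,0,0.07,0,0,0],
  [1,0,0,0.09,0,0,0],
  [1,0,0,0.105,0,0,0],
  [1,0,0,0.11,0,0,0],
  [1,0,0,0.11,0,0,0],
])

```text
time_s: 9.05
tcp_pos: [0.6462, 0.2096, 0.1803]
orientation: [3.142, 0.0, 2.619]
contact_force: [0.1, -0.3, 4.4]
gripper_width: -0.0
grasp_force: 2.0
```

>>> apply_moves([
  [1,0,0,0.008,0,0,0],
  [1,0,0,0.012,0,0,0],
  [1,0,0,0.012,0,0,0],
])

```text
time_s: 9.35
tcp_pos: [0.6462, 0.2096, 0.1773]
orientation: [3.141, 0.0, 2.619]
contact_force: [-0.5, -0.7, 5.2]
gripper_width: 0.0002
grasp_force: 2.3
```

Spring force is growing as expected (5.2 N). I'll go on until the force jumps at the stop.

>>> apply_moves([
  [1,0,0,0.004,0,0,0],
  [1,0,0,0.008,0,0,0],
  [1,0,0,0.008,0,0,0],
])

```text
time_s: 9.65
tcp_pos: [0.6462, 0.2096, 0.177]
orientation: [3.141, 0.001, 2.618]
contact_force: [-4.6, -2.9, 17.1]
gripper_width: 0.0
grasp_force: 8.6
```

The force jumped to 17 N with the tool no longer descending, so the head is at its stop. Retract straight up.

>>> apply_moves([
  [1,0,0,-0.02,0,0,0],
  [1,0,0,-0.06,0,0,0],
  [1,0,0,-0.12,0,0,0],
  [1,0,0,-0.24,0,0,0],
  [1,0,0,-0.4,0,0,0],
  [1,0,0,-0.4,0,0,0],
  [1,0,0,-0.4,0,0,0],
])

```text
time_s: 10.35
tcp_pos: [0.6462, 0.2095, 0.2768]
orientation: [3.14, 0.001, 2.618]
contact_force: [-1.2, -1.1, -0.0]
gripper_width: 0.0004
grasp_force: 0.0
```

```bash
python3 - <<'E'
from h import *
s=bot.sense();print(s['time_s'],s['tcp_pos'],s['contact_force'])
a=snapshot('scene')[110:220,260:380,::-1]; b=snapshot('side')[220:330,195:315,::-1]
cv2.imwrite('pics/c6.png',np.hstack([cv2.resize(i,None,fx=3.3,fy=3.3,interpolation=cv2.INTER_CUBIC) for i in(a,b)]))
E
```

```text
10.35 [0.64623802 0.20953375 0.27679728] [-1.17849275 -1.10425403 -0.02639426]
```

View pics/c6.png

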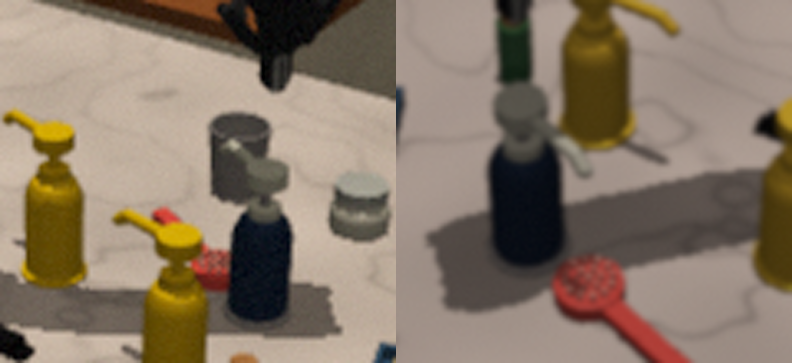

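The pump head is back up at the same pixels as before, the brush is still under the spout, and the robot is clear.

```bash
python3 -c "
from cell import bot
print(bot.sign_off())"
```

```text
the job is handed in; nothing more can be done
None
```

The job is handed in: the brush lies flat, bristles up, with its head within about 5 mm of directly under the spout by the camera measurements; I pressed the pump to its stop and it sprang back up, and the nearby toiletries looked unmoved in the last pictures.

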